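# Open the full jug of cleaner and set its cap in the drip tray

### The arm

A 6-joint arm with a two-finger parallel gripper is mounted at the origin on the work surface. World frame = base frame: x ahead of the robot, y to its left, z up, the work surface at z = 0. Lengths are in mm, angles in rad, forces in N, time in s.
With the tool pointing down it reaches from about 275 to 1000 mm from the base axis. Payload 8.4 kg.
Tool frame: the origin (TCP) lies on the centre line of the jaws, within the pads' length; the fingertips stand 17 mm ahead of it and the grasp point (between the pads) lies 2 mm behind it (manip.tips_ahead is the distance from the TCP to the fingertips, in mm); z points along the fingers, y is the direction in which the jaws open and shut (so a half turn about z gives the same grasp; the last joint's range is limited). The gripper opens to 85 mm and grips with 20 to 120 N. Pads are 22 mm wide; open, the fingers measure 114 mm over their backs; the gripper's body (76 mm by 85 mm) begins 54 mm behind the grasp point. The pads swing forward as they close: fully open they stand 13 mm farther back than shut.
Start: joints at [1.122, 0.353, 1.633, -0, 1.155, -0.002], TCP at [270.05, 563.65, 248.281] pointing down, gripper open.
Joint ranges: [-2.63, 2.63], [-0.92, 2.1], [0.06, 2.66], [-1.3, 4.44], [0, 2.69], [-3.02, 3.02]. Speed limits (rad/s): [2.22, 2.22, 2.79, 3.14, 3.14, 3.14].

### API

Orientations are given as a rotation vector (axis times angle).
In Python, from workcell import sense, cams, manip gives the robot as it stands.
- The arm moves only by the tool drive_tool, never from a script. Its argument "targets" is a list that holds one entry, the list of rows, each a list of 7 numbers: the shift along the tool's x, y, z in mm, then the turn, a rotation vector about the tool's x, y, z in rad, then the gripper command: -1 is shut, 1 is fully open, values between are in proportion. In form: [[[x, y, z, ax, ay, az, hand], ...]]. A call has 1 to 12 rows; each row is the pose to reach, as a shift and turn from the pose measured when the call began, along the tool's axes at that moment; what a row does not reach only later rows make up. A row lasts 1/10 s, in which the tool goes at most 50 mm and 8.59 degrees, less where a joint would pass 70% of its speed; a pose out of reach is approached as far as the arm can. A call with a gripper value outside its range is refused whole. The fingers move at their own pace and stop on an object; the grip force is fixed at half the most. Time passes only in rows, so rows that repeat a pose let the fingers close. It gives the time, the measured TCP pose, the force and the opening at its end, in the units of the state.
- sense(): the state, without advancing time (a new reading comes with each control period).
- cams.read_camera(name): name is "scene" or "top" or "wrist"; returns the picture (420x560x3 uint8, blue, green, red); there is no depth.
- cams.camera_info(name): a dict with "fx", "fy", "cx", "cy" (pixels), "k1" (the pictures are not rectified: a ray, as slopes to the right and down, at radius r is drawn at 1 + k1 r^2 times it, then the intrinsics apply), "rvec" (rotation vector, rad) and "tvec" (3), from world to camera coordinates, as OpenCV has them. Camera axes: x right, y down, z forward; pixel columns grow to the right and rows downward; lengths in mm; the calibration is good to about 2 mm. A picture is of the moment at which its call begins: read the wrist's pose just before it. camera_info takes no time and is no camera call; for the wrist camera it gives the pose at the moment of the call.
- manip.close_job(): hands the job in, once; it reports no verdict.
The state is a dict: "t": time; "joint_positions": joint angles; "joint_vel": joint speeds; "tau": joint torques, N m; "eef_pos": TCP position; "ee_rot": TCP orientation; "contact_force": force on the tool from outside, world axes, zero at the start; "torque": the same for the moment, N m; "grip_width": finger opening in mm.
Only numpy, scipy, OpenCV 4.12 (cv2) and the standard library are available. Lean on these libraries where they do the work, as an engineer would, in place of code of your own. Each camera call takes 0.05 s, during which the arm holds its last target. There are 200 camera calls.

### The job

Open the jug of cleaner: squeeze the two tabs on the sides of its cap together and, keeping them squeezed, turn the cap anticlockwise until it is free, without forcing it against its stop. Then lift the cap off, set it down gently, the right way up, in the steel drip tray and let go. Leave the jug standing where it is and do not disturb the other things on the bench.

Things in the scene. Friction and masses are not known exactly. Their poses are not given: they have to be found in the camera images.
- jug: Full 5-litre jug of off-white plastic, about 5 kg, loose on the bench: a box-shaped body 170 x 230 mm (x by y), 150 mm high. Origin at the centre of its underside, z up. The neck with the cap rises at x = 0, y = +60 mm; the carrying handle is on top at the other end (y -109 to -5 mm, up to 178 mm high).
- neck (a point): Point on the upright axis of the jug's neck, level with the round flat shoulder about it (80 mm across, 156 mm above the bench). Four lock teeth 6 mm high stand on the shoulder, 28 to 33 mm from the axis, two beside each tab's nib. The cap has about 1.5 mm of sideways play on the neck.
- cap: Grey quarter-turn cap on the neck, 52 mm across, 42 mm high, 60 g. Origin on its axis at mid-height of the tabs, 29 mm above its lower edge (30 mm above the shoulder), z up. Starts locked, axes along the jug's. Turned anticlockwise (from above) it comes free of the neck after 28 to 70 degrees, unlike each time and not to be seen, and about 9 degrees later meets a hard stop, good for 0.4 N m; till free it cannot be lifted.
- tab_left_face (a point): Middle of the outer face of the ribbed tab at the cap's +y: 20 mm wide, 21 mm high, 62 mm from the other tab's face. A nib below it is caught between two teeth of the shoulder until the face is within 28 mm of the neck's axis. Both tabs must stay in while turning; fingers off centre leave one caught and push the cap sideways. The cap drags at about 0.1 N m on a sprung seal that lifts it 3 mm when free.
- tab_right_face (a point): The same for the tab at the cap's -y.
- tab_left (a joint): How far the tab at the cap's +y is pushed into the cap, m: 0 = out, 0.005 = fully in. Sprung: 3.6 N to start, 10 N fully in.
- tab_right (a joint): The same for the tab at the cap's -y.
- tray: Shallow rectangular steel drip tray fixed to the bench, 240 x 180 mm (x by y), 15 mm high, its floor and walls 3 mm thick. Origin at the centre of its underside, z up.
- spray: Bystander: white trigger spray bottle, 76 mm across, 217 mm high. Origin at the centre of its underside.
- measure: Bystander: white measuring mug, 84 mm across and 85 mm high, handle at its +y. Origin at the centre of its underside.
- brush: Bystander: round palm brush with a knob, 66 mm across, 60 mm high. Origin at the centre of its underside.
Not all that is in view belongs to the job. There is more than one size of the cap; the job needs the middle-sized.

How it is judged (in metres and radians):
On the way, in this order (a step that is already met when the one before it is completed fails the run):
1. the cap is turned at least 24 degrees while still down on the neck, with both tabs squeezed (angle between the x axis of cap and the x axis of jug, either way round above 0.42 rad and z of cap in the frame of jug below 0.192 m and value of joint each of tab_left, tab_right above 0.002 m), for 0.1 s.
2. the cap is lifted clear of the neck (z of cap in the frame of jug above 0.225 m), for 0.1 s.
At the end, for the whole second after the job is handed in: The cap stands upright (within 7 degrees) on the floor of the drip tray, at rest and let go; the jug is upright and within 20 mm of where it stood (x of cap in the frame of tray between -0.105 and 0.105 m and y of cap in the frame of tray between -0.075 and 0.075 m and z of cap in the frame of tray below 0.037 m and angle between cap's own z axis and vertical below 0.12 rad and linear speed of cap below 0.02 m/s and distance of jug from where it was at the start of the episode below 0.02 m and angle between jug's own z axis and vertical below 0.05 rad); the robot touches nothing.
It fails at once if the cap is forced against the jug: rammed on its stop, wrenched sideways or pulled before it is free (contact force between cap and jug above 40 N).
It fails at once if the jug is pushed, lifted or tilted (distance of jug from where it was at the start of the episode above 0.02 m or angle between jug's own z axis and vertical above 0.1 rad).
It fails at once if the cap is dropped or slammed into the tray (z of cap in the frame of tray below 0.05 m and linear speed of cap above 0.45 m/s).
It fails at once if a bystander is moved (distance of any of spray, measure, brush from where it was at the start of the episode above 0.03 m).
It also fails if it takes over 72 s, if anything falls off the work surface, if the arm or the gripper's body presses on something with over 40 N, if the wrist force passes 120 N, or if a joint passes its speed limit or range.

## Working session

There is one attempt and no reset: what is moved stays moved. The work goes in short steps, Python scripts to look and compute and a tool call to move; the robot and the scene stay as the last step left them, time stands still between calls to the robot, and variables do not carry over. Pictures are saved under pics/ and viewed, about 8 in all and at most 12, crops included, and the job is handed in when it is done.

Besides the shell and the picture viewer there is one more tool, called after "Emit:" as name(argument=value, ...) on one line, values as JSON. drive_tool: Moves the arm, as the interface text tells. Its arguments: {"type":"object","properties":{"targets":{"type":"array"}},"required":["targets"]}

```bash
mkdir -p pics; ls; cat > h.py <<'E'
import numpy as np, cv2
from scipy.spatial.transform import Rotation as R
from workcell import sense, cams, manip
def ray(info,u,v):
    x=(u-info["cx"])/info["fx"]; y=(v-info["cy"])/info["fy"]
    rd=np.hypot(x,y); r=rd
    for _ in range(30): r=rd/(1+info["k1"]*r*r)
    s=r/rd if rd>0 else 1
    Rm=R.from_rotvec(np.ravel(info["rvec"])).as_matrix()
    return -Rm.T@np.ravel(info["tvec"]), Rm.T@np.array([x*s,y*s,1])
def onplane(info,u,v,z):
    o,d=ray(info,u,v); return o+d*(z-o[2])/d[2]
def proj(info,P):
    Rm=R.from_rotvec(np.ravel(info["rvec"])).as_matrix()
    c=Rm@np.asarray(P,float)+np.ravel(info["tvec"]); x,y=c[:2]/c[2]; f=1+info["k1"]*(x*x+y*y)
    return np.array([info["fx"]*x*f+info["cx"],info["fy"]*y*f+info["cy"]])
E
python3 - <<'E'
from h import *
np.set_printoptions(precision=2,suppress=True)
for n in ("top","scene"):
    i=cams.camera_info(n); im=cams.read_camera(n); cv2.imwrite(f"pics/{n}0.png",im); print(n,i, ray(i,280,210))
print(sense())
E
```

```text
pics
top {'fx': 405.9023538313775, 'fy': 405.9023538313775, 'cx': 285.467500367114, 'cy': 208.8674140681835, 'k1': -0.04334025250133225, 'rvec': array([ 2.12, -2.18,  0.13]), 'tvec': array([120.02, 547.15, 882.23])} (array([431.25, 100.06, 946.64]), array([ 0.13,  0.02, -0.99]))
scene {'fx': 533.1346714333675, 'fy': 533.1346714333675, 'cx': 285.4991278102096, 'cy': 209.48832250940276, 'k1': -0.0834985068047941, 'rvec': array([ 2.07,  0.92, -0.42]), 'tvec': array([-446.99,  -89.36, 1527.81])} (array([1218.5 , -538.89,  875.69]), array([-0.58,  0.54, -0.61]))
{'t': 0.1, 'joint_positions': array([ 1.12,  0.35,  1.63, -0.  ,  1.16, -0.  ]), 'joint_vel': array([-0., -0., -0., -0., -0.,  0.]), 'tau': array([  0.  , -60.64, -34.28,   0.  ,   0.  ,   0.  ]), 'eef_pos': array([269.89, 563.27, 247.63]), 'ee_rot': array([-0.7 , -3.06,  0.  ]), 'contact_force': array([-0.6 , -0.37, -0.24]), 'torque': array([-0.  , -0.  ,  0.04]), 'grip_width': 85.63375005292053}
```

View pics/top0.png

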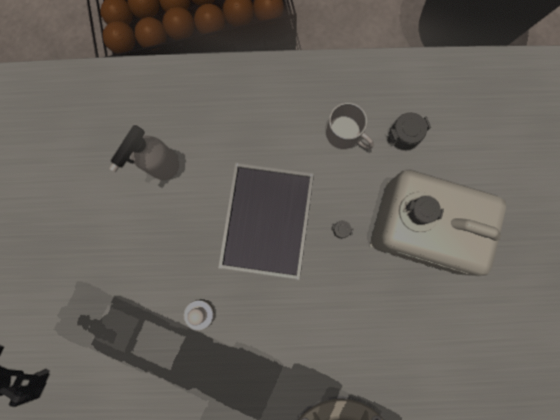

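View pics/scene0.png

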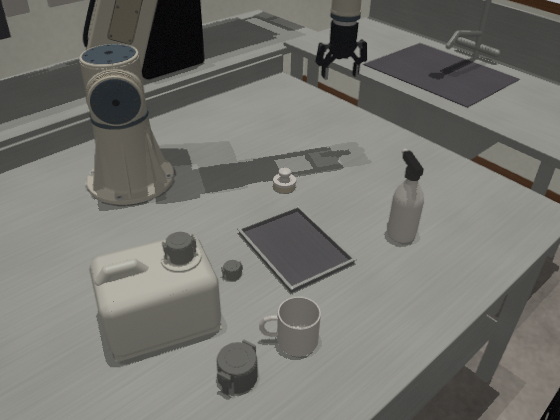

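Top view: candidates for the cap are the loose large cap at (410,130), the loose small one at (342,230) and the one on the jug's neck at (426,209). I choose the one on the jug. Tray is about (267,221), spray (150,155), mug (347,122), brush (198,316).

```bash
python3 - <<'E'
from h import *
np.set_printoptions(precision=1,suppress=True)
i=cams.camera_info("top"); im=cv2.imread("pics/top0.png")
c=im[160:285,370:520]; cv2.imwrite("pics/crop1.png",cv2.resize(c,None,fx=5,fy=5,interpolation=cv2.INTER_CUBIC))
g=im.max(2)
# cap: dark blob near (426,209)
m=((g<75)).astype(np.uint8); m2=np.zeros_like(m); m2[185:235,400:452]=m[185:235,400:452]
n,l,s,ce=cv2.connectedComponentsWithStats(m2); k=1+s[1:,4].argmax(); print(s[k],ce[k], g[209,426],g[209,450],g[209,405])
for z in (186,199): print("cap",z,onplane(i,*ce[k],z))
# tray rect
t=((g<70)).astype(np.uint8); t[:150]=0;t[290:]=0;t[:,:215]=0;t[:,320:]=0
n,l,s,ce=cv2.connectedComponentsWithStats(t); k=1+s[1:,4].argmax()
p=cv2.boxPoints(cv2.minAreaRect(np.argwhere(l==k)[:,::-1].astype(np.float32)))
print("tray",p, np.array([onplane(i,*q,3) for q in p]))
for nm,q,z in (("spray",(150,155),180),("mug",(347,122),85),("brush",(198,316),40),("big",(410,130),50),("small",(342,230),30)): print(nm,onplane(i,*q,z))
E
```

```text
[406 199  22  25 205] [413.9 212.5] 77 149 100
cap 186 [ 516.7 -138.8  186. ]
cap 199 [ 515.2 -134.8  199. ]
tray [[222.7 262.9]
 [237.2 166.3]
 [308.9 177. ]
 [294.4 273.7]] [[432.9 253.2   3. ]
 [660.3 216.7   3. ]
 [629.1  46.8   3. ]
 [403.8  88.1   3. ]]
spray [645.4 365.5 180. ]
mug [733.2 -37.   85. ]
brush [318.7 302.6  40. ]
big [ 722.6 -186.3   50. ]
small [499.2 -22.1  30. ]
```

View pics/crop1.png

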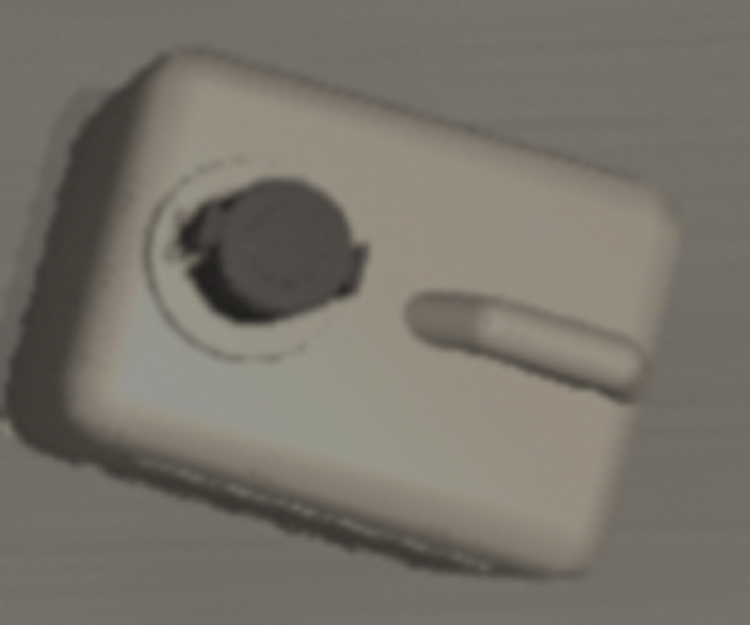

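Crop: the cap's disc is centred near crop (286,250), i.e. image (427.2,210), with tabs at crop (200,225) and (357,270). The handle runs from (415,318) to (640,372), and jug edges run parallel to it.

```bash
python3 - <<'E'
from h import *
np.set_printoptions(precision=3,suppress=True)
i=cams.camera_info("top"); f=lambda x,y,z: onplane(i,370+x/5,160+y/5,z)
def ang(a,b): d=(a-b)[:2]; return np.degrees(np.arctan2(-d[0],d[1])) # yaw of +y
print("cap",f(286,250,199),"shoulder",f(240,258,156))
print("diam",np.linalg.norm(f(218,250,199)-f(354,250,199)), np.linalg.norm(f(147,258,156)-f(333,258,156)))
print("handle yaw",ang(f(430,310,176),f(630,360,176)),"edge",ang(f(200,55,145),f(640,180,145)), "bottom",ang(f(95,425,140),f(550,575,140)))
print("tabs yaw",ang(f(200,225,190),f(357,270,190)))
s=sense(); T=R.from_rotvec(s["ee_rot"]).as_matrix(); print(T, s["eef_pos"])
w=cams.camera_info("wrist"); o,d=ray(w,w["cx"],w["cy"]); print("wcam in tool",T.T@(o-s["eef_pos"]),T.T@d, w)
E
```

```text
cap [ 519.244 -160.078  199.   ] shoulder [ 521.67  -156.587  156.   ]
diam 51.033249367219376 73.65152176388634
handle yaw -15.804431869109214 edge -17.745947083498354 bottom -20.046703434922556
tabs yaw -17.8637182537806
[[-0.902  0.432 -0.001]
 [ 0.432  0.902 -0.001]
 [-0.    -0.001 -1.   ]] [269.885 563.267 247.629]
wcam in tool [  81.365    0.457 -124.314] [-0.314 -0.     0.949] {'fx': 310.9139715618647, 'fy': 310.9139715618647, 'cx': 277.8235729657561, 'cy': 210.8789203229944, 'k1': -0.051229412760417536, 'rvec': array([-2.421, -1.524, -0.244]), 'tvec': array([-624.716,  -39.587,  379.474])}
```

Emit:
drive_tool(targets=[[[-274, -271, -52, 0, 0, 1.7, 1], [-274, -271, -52, 0, 0, 1.7, 1], [-274, -271, -52, 0, 0, 1.7, 1], [-274, -271, -52, 0, 0, 1.7, 1], [-274, -271, -52, 0, 0, 1.7, 1], [-274, -271, -52, 0, 0, 1.7, 1], [-274, -271, -52, 0, 0, 1.7, 1], [-274, -271, -52, 0, 0, 1.7, 1], [-274, -271, -52, 0, 0, 1.7, 1], [-274, -271, -52, 0, 0, 1.7, 1], [-274, -271, -52, 0, 0, 1.7, 1], [-274, -271, -52, 0, 0, 1.7, 1]]])

```text
t: 1.3
eef_pos: [399.8, 200.2, 299.8]
ee_rot: [2.765, 1.49, -0.002]
contact_force: [1.0, -0.6, 0.6]
grip_width: 85.5
```

```bash
cat >> h.py <<'E'
def goal(p,yaw_y):  # print move (tool axes) to TCP p, tool down, tool y at world angle yaw_y deg
    s=sense(); T=R.from_rotvec(s["ee_rot"]); a=np.radians(yaw_y)
    y=np.array([np.cos(a),np.sin(a),0]); z=np.array([0,0,-1.]); G=np.c_[np.cross(y,z),y,z]
    print("shift",np.round(T.inv().apply(np.array(p)-s["eef_pos"]),1),"turn",np.round((T.inv()*R.from_matrix(G)).as_rotvec(),3))
    print("t",round(s["t"],2),"pos",s["eef_pos"].round(1),"j",s["joint_positions"].round(2),"F",np.round(s["contact_force"],1),"M",np.round(s["torque"],3),"w",round(s["grip_width"],1))
E
python3 -c "
from h import *
goal((519,-160,300),-107.8)"
```

```text
shift [-2.353e+02  2.976e+02  1.000e-01] turn [1.000e-03 2.000e-03 1.299e+00]
t 1.3 pos [399.8 200.2 299.8] j [ 0.46  0.02  1.93 -0.    1.19  1.04] F [ 1.  -0.6  0.6] M [ 0.006 -0.058 -0.074] w 85.5
```

Emit:
drive_tool(targets=[[[-235, 298, 0, 0, 0, 1.3, 1], [-235, 298, 0, 0, 0, 1.3, 1], [-235, 298, 0, 0, 0, 1.3, 1], [-235, 298, 0, 0, 0, 1.3, 1], [-235, 298, 0, 0, 0, 1.3, 1], [-235, 298, 0, 0, 0, 1.3, 1], [-235, 298, 0, 0, 0, 1.3, 1], [-235, 298, 0, 0, 0, 1.3, 1], [-235, 298, 0, 0, 0, 1.3, 1], [-235, 298, 0, 0, 0, 1.3, 1], [-235, 298, 0, 0, 0, 1.3, 1], [-235, 298, 0, 0, 0, 1.3, 1]]])

```text
t: 2.5
eef_pos: [519.3, -159.2, 300.1]
ee_rot: [3.103, -0.482, -0.002]
contact_force: [0.6, 0.8, -0.4]
grip_width: 85.3
```

```bash
python3 - <<'E'
from h import *
np.set_printoptions(precision=1,suppress=True)
goal((519,-160,300),-107.8)
i=cams.camera_info("wrist"); im=cams.read_camera("wrist"); cv2.imwrite("pics/w1.png",im)
print(i["rvec"],i["tvec"], proj(i,(519,-160,199)))
np.save("w1.npy",np.r_[i["rvec"],i["tvec"]])
E
```

```text
shift [-0.1  0.8  0.1] turn [0. 0. 0.]
t 2.5 pos [ 519.3 -159.2  300.1] j [-0.3  0.2  1.8 -0.   1.2  1.6] F [ 0.6  0.8 -0.4] M [ 0. -0.  0.] w 85.3
[-1.7  2.4  0.4] [  6.  457.8 599.3] [279.5 217.7]
```

View pics/w1.png

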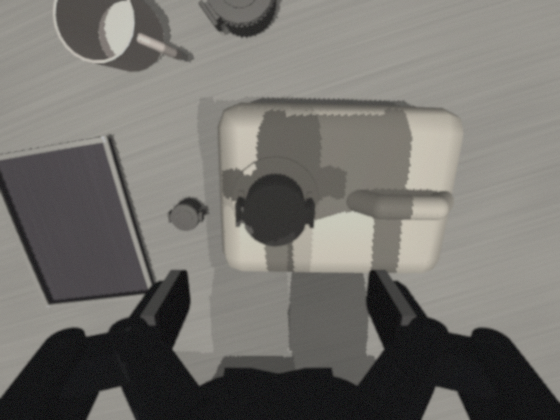

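Wrist view: cap disc near (275,210), tabs at (239,211) and (312,211), jug square with the image, so the yaw is right; the predicted centre was (279.5,217.7). I refine it.

```bash
python3 - <<'E'
from h import *
np.set_printoptions(precision=1,suppress=True)
im=cv2.imread("pics/w1.png"); i=cams.camera_info("wrist"); s=np.load("w1.npy"); i["rvec"]=s[:3]; i["tvec"]=s[3:]
g=cv2.GaussianBlur(im.max(2),(3,3),0); x0,y0=228,165
c=g[y0:255,x0:325]; m=(c<62).astype(np.uint8)
n,l,st,ce=cv2.connectedComponentsWithStats(m); k=l[45,47]; print(st[k],ce[k]+[x0,y0])
b=(l==k)
# row/col extents
cols=np.where(b.any(0))[0]+x0; print("cols",cols.min(),cols.max())
for r in (180,185,195,205,211,217,225,235,240):
    q=np.where(b[r-y0])[0]+x0; print(r,q.min() if len(q) else None,q.max() if len(q) else None)
out=cv2.applyColorMap(cv2.convertScaleAbs(c,alpha=2.0),cv2.COLORMAP_JET); out=np.hstack([cv2.convertScaleAbs(im[y0:255,x0:325],alpha=2.2),out]); cv2.imwrite("pics/w1c.png",cv2.resize(out,None,fx=4,fy=4,interpolation=cv2.INTER_CUBIC))
E
```

```text
[   9   10   77   68 3612] [275.1 208.2]
cols 237 313
180 258 292
185 252 297
195 248 302
205 237 313
211 237 313
217 238 312
225 250 302
235 254 296
240 261 277
```

View pics/w1c.png

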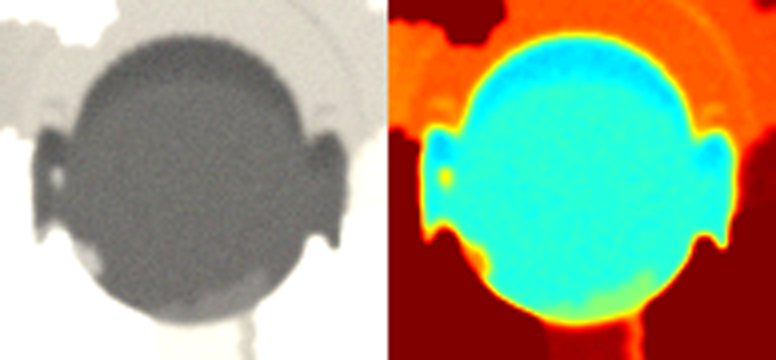

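Crop: the top disc spans x 72–308, y 85–323 in the crop, so its centre is at image (275.5,216); the tabs span columns 236.5–314.7 (middle 275.6).

```bash
python3 - <<'E'
from h import *
np.set_printoptions(precision=1,suppress=True)
i=cams.camera_info("wrist"); s=np.load("w1.npy"); i["rvec"]=s[:3]; i["tvec"]=s[3:]
C=onplane(i,275.5,216,199); print(C, "diam",np.linalg.norm(onplane(i,246,216,199)-onplane(i,305,216,199)))
a,b=onplane(i,236.5,209,192),onplane(i,314.7,209,192); print("tabs",a,b,np.linalg.norm(a-b),(a+b)/2, np.degrees(np.arctan2(*(b-a)[1::-1])))
goal((C[0],C[1],230),-107.8)
E
```

```text
[ 521.2 -157.5  199. ] diam 45.32616498261395
tabs [ 533.8 -129.3  192. ] [ 515.1 -187.9  192. ] 61.500691666310146 [ 524.4 -158.6  192. ] -107.69451678745212
shift [ 1.3 -2.3 70.2] turn [0. 0. 0.]
t 2.55 pos [ 519.4 -159.2  300.2] j [-0.3  0.2  1.8 -0.   1.2  1.6] F [-0.3 -0.4 -0.1] M [-0.  0.  0.] w 85.6
```

Emit:
drive_tool(targets=[[[1, -2.2, 40, 0, 0, 0, 1], [1, -2.2, 70, 0, 0, 0, 1], [1, -2.2, 90, 0, 0, 0, 1], [1, -2.2, 105, 0, 0, 0, 1], [1, -2.2, 115, 0, 0, 0, 1], [1, -2.2, 117, 0, 0, 0, 1], [1, -2.2, 117, 0, 0, 0, 1]]])

```text
t: 3.25
eef_pos: [521.1, -157.3, 183.4]
ee_rot: [3.103, -0.481, -0.001]
contact_force: [0.6, -0.2, 0.0]
grip_width: 85.3
```

```bash
python3 - <<'E'
from h import *
goal((520.5,-157.3,183),-107.8)
im=cams.read_camera("wrist"); cv2.imwrite("pics/w2.png",im)
E
```

```text
shift [-0.5  0.1  0.4] turn [0.001 0.    0.003]
t 3.25 pos [ 521.1 -157.3  183.4] j [-0.3   0.3   1.87 -0.    0.97  1.58] F [ 0.6 -0.2  0. ] M [ 0.039 -0.041  0.005] w 85.3
```

View pics/w2.png

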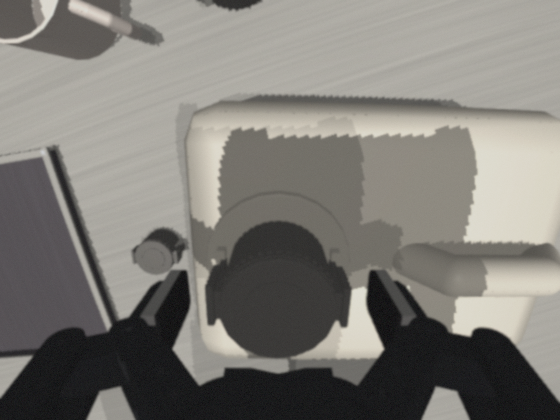

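Wrist view: tabs at columns 209 and 349 (centre 279), fingertips at 189 and 367 (centre 278), so the jaws are centred on the cap within about 0.5 mm. Close part way, watching the side force.

Emit:
drive_tool(targets=[[[0, 0, 0, 0, 0, 0, 0.6], [0, 0, 0, 0, 0, 0, 0.5], [0, 0, 0, 0, 0, 0, 0.45], [0, 0, 0, 0, 0, 0, 0.4], [0, 0, 0, 0, 0, 0, 0.4], [0, 0, 0, 0, 0, 0, 0.4]]])

```text
t: 3.9
eef_pos: [521.8, -157.7, 184.5]
ee_rot: [3.103, -0.481, 0.002]
contact_force: [-0.5, 1.2, 6.7]
grip_width: 59.8
```

```bash
python3 -c "
from h import *
goal((521.1,-157.3,183),-107.8); s=sense(); T=R.from_rotvec(s['ee_rot']); print(T.inv().apply(s['contact_force']),T.inv().apply(s['torque']))"
```

```text
shift [-0.8 -0.1  1.5] turn [ 0.001 -0.002  0.003]
t 3.9 pos [ 521.8 -157.7  184.5] j [-0.3   0.3   1.87 -0.    0.97  1.58] F [-0.5  1.2  6.7] M [ 0.06   0.004 -0.075] w 59.8
[-0.78810361 -0.95449821 -6.70508472] [ 0.05618784 -0.02181688  0.07469379]
```

Emit:
drive_tool(targets=[[[0, 0, -1, 0, 0, 0, 0.3], [0, 0, -1.5, 0, 0, 0, 0.2], [0, 0, -2, 0, 0, 0, 0.1], [0, 0, -2, 0, 0, 0, -1], [0, 0, -2, 0, 0, 0, -1]]])

```text
t: 4.4
eef_pos: [521.9, -157.6, 187.0]
ee_rot: [3.103, -0.481, 0.003]
contact_force: [-1.1, 0.4, 4.9]
grip_width: 50.9
```

```bash
cat >> h.py <<'E'
def tf():
    s=sense(); T=R.from_rotvec(s["ee_rot"]); y=T.apply([0,1,0])
    print("t",round(s["t"],2),"pos",s["eef_pos"].round(1),"yaw",round(np.degrees(np.arctan2(y[1],y[0])),1),"Ftool",T.inv().apply(s['contact_force']).round(1),"Mtool",T.inv().apply(s['torque']).round(3),"w",round(s["grip_width"],1))
E
python3 -c "
from h import *
tf()"
```

```text
t 4.4 pos [ 521.9 -157.6  187. ] yaw -107.6 Ftool [-1.2 -0.1 -4.9] Mtool [ 0.17  -0.273  0.031] w 50.9
```

Emit:
drive_tool(targets=[[[0, 0, 0, 0, 0, -0.05, -1], [0, 0, 0, 0, 0, -0.1, -1], [0, 0, 0, 0, 0, -0.15, -1], [0, 0, 0, 0, 0, -0.2, -1]]])

```text
t: 4.8
eef_pos: [522.1, -157.6, 187.2]
ee_rot: [3.135, -0.166, 0.003]
contact_force: [-0.2, -0.0, 2.8]
grip_width: 50.4
```

```bash
python3 -c "
from h import *
tf()"
```

```text
t 4.8 pos [ 522.1 -157.6  187.2] yaw -96.1 Ftool [-0.2  0.1 -2.8] Mtool [ 0.077  0.023 -0.033] w 50.4
```

Emit:
drive_tool(targets=[[[0, 0, 0, 0, 0, -0.05, -1], [0, 0, 0, 0, 0, -0.1, -1], [0, 0, 0, 0, 0, -0.15, -1], [0, 0, 0, 0, 0, -0.2, -1], [0, 0, 0, 0, 0, -0.24, -1]]])

```text
t: 5.3
eef_pos: [522.2, -157.7, 187.3]
ee_rot: [3.132, 0.213, 0.003]
contact_force: [-0.3, 0.6, 1.5]
grip_width: 50.5
```

```bash
python3 - <<'E'
from h import *
tf()
im=cams.read_camera("wrist"); cv2.imwrite("pics/w3.png",im)
tf()
E
```

```text
t 5.3 pos [ 522.2 -157.7  187.3] yaw -82.2 Ftool [-0.2 -0.7 -1.5] Mtool [ 0.123 -0.     0.083] w 50.5
t 5.35 pos [ 522.1 -157.7  187.3] yaw -82.1 Ftool [ 0.3 -0.5 -2.1] Mtool [0.08  0.007 0.027] w 50.3
```

View pics/w3.png

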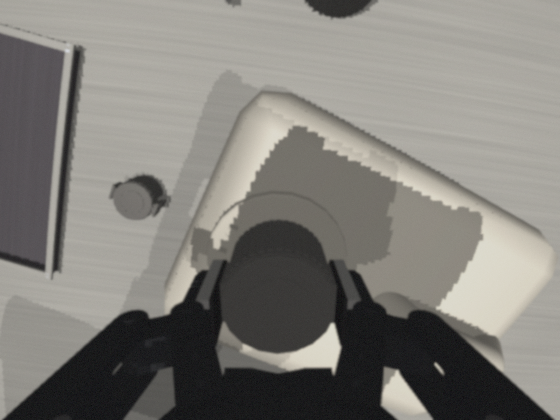

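The picture shows both fingers holding the tabs in, the jug not turned. It is now at 25.6°. Smaller steps from here, watching the upward force of the seal (it passes to the tool when the cap is free).

Emit:
drive_tool(targets=[[[0, 0, 0, 0, 0, -0.035, -1], [0, 0, 0, 0, 0, -0.07, -1], [0, 0, 0, 0, 0, -0.07, -1]]])

```text
t: 5.65
eef_pos: [522.2, -157.7, 187.3]
ee_rot: [3.122, 0.326, 0.003]
contact_force: [0.3, 0.7, 2.5]
grip_width: 50.8
```

```bash
python3 -c "
from h import *
tf()"
```

```text
t 5.65 pos [ 522.2 -157.7  187.3] yaw -78.1 Ftool [ 0.4 -0.6 -2.5] Mtool [ 0.075  0.008 -0.027] w 50.8
```

Emit:
drive_tool(targets=[[[0, 0, 0, 0, 0, -0.035, -1], [0, 0, 0, 0, 0, -0.07, -1], [0, 0, 0, 0, 0, -0.07, -1]]])

```text
t: 5.95
eef_pos: [522.3, -157.7, 187.4]
ee_rot: [3.109, 0.433, 0.004]
contact_force: [-0.3, 0.5, 2.3]
grip_width: 50.1
```

```bash
python3 -c "
from h import *
tf()"
```

```text
t 5.95 pos [ 522.3 -157.7  187.4] yaw -74.1 Ftool [-0.2 -0.6 -2.3] Mtool [ 0.071  0.003 -0.038] w 50.1
```

Emit:
drive_tool(targets=[[[0, 0, -1, 0, 0, 0, -1], [0, 0, -2, 0, 0, 0, -1], [0, 0, -2, 0, 0, 0, -1]]])

```text
t: 6.25
eef_pos: [522.1, -157.8, 188.9]
ee_rot: [3.109, 0.433, 0.003]
contact_force: [3.9, -0.8, -8.2]
grip_width: 50.2
```

```bash
python3 -c "
from h import *
tf()"
```

```text
t 6.25 pos [ 522.1 -157.8  188.9] yaw -74.2 Ftool [3.6 1.8 8.2] Mtool [-0.296  0.289 -0.101] w 50.2
```

Locked still (lift met 8 N). Keep this light upward preload and step on; its sign should change when free.

Emit:
drive_tool(targets=[[[0, 0, 0, 0, 0, -0.035, -1], [0, 0, 0, 0, 0, -0.07, -1], [0, 0, 0, 0, 0, -0.07, -1]]])

```text
t: 6.55
eef_pos: [522.1, -158.3, 188.7]
ee_rot: [3.091, 0.541, 0.002]
contact_force: [2.2, -3.6, -4.4]
grip_width: 50.3
```

```bash
python3 -c "
from h import *
tf()"
```

```text
t 6.55 pos [ 522.1 -158.3  188.7] yaw -70.1 Ftool [0.9 4.1 4.4] Mtool [-0.712 -0.023  0.03 ] w 50.3
```

Emit:
drive_tool(targets=[[[0, 0, 0, 0, 0, -0.035, -1], [0, 0, 0, 0, 0, -0.07, -1], [0, 0, 0, 0, 0, -0.07, -1]]])

```text
t: 6.85
eef_pos: [522.3, -158.2, 189.3]
ee_rot: [3.071, 0.648, 0.003]
contact_force: [0.0, 1.2, 2.9]
grip_width: 50.5
```

```bash
python3 -c "
from h import *
tf()"
```

```text
t 6.85 pos [ 522.3 -158.2  189.3] yaw -66.2 Ftool [ 0.5 -1.1 -2.9] Mtool [ 0.113 -0.077 -0.05 ] w 50.5
```

The force flipped from −4.4 to +2.9 N and the tool rose: probably free at about 40°. Gentle lift test.

Emit:
drive_tool(targets=[[[0, 0, -1, 0, 0, 0, -1], [0, 0, -2, 0, 0, 0, -1], [0, 0, -3, 0, 0, 0, -1]]])

```text
t: 7.15
eef_pos: [522.0, -157.9, 192.2]
ee_rot: [3.072, 0.647, 0.002]
contact_force: [1.1, 1.5, -1.5]
grip_width: 50.4
```

```bash
python3 -c "
from h import *
tf()"
```

```text
t 7.15 pos [ 522.  -157.9  192.2] yaw -66.2 Ftool [ 1.6 -0.9  1.5] Mtool [0.179 0.081 0.032] w 50.4
```

Free: it rose 3 mm with 1.5 N. Lift on, slowly at first.

Emit:
drive_tool(targets=[[[0, 0, -3, 0, 0, 0, -1], [0, 0, -7, 0, 0, 0, -1], [0, 0, -12, 0, 0, 0, -1], [0, 0, -18, 0, 0, 0, -1], [0, 0, -25, 0, 0, 0, -1], [0, 0, -35, 0, 0, 0, -1], [0, 0, -48, 0, 0, 0, -1], [0, 0, -65, 0, 0, 0, -1], [0, 0, -80, 0, 0, 0, -1], [0, 0, -80, 0, 0, 0, -1]]])

```text
t: 8.15
eef_pos: [523.1, -158.1, 275.1]
ee_rot: [3.07, 0.646, 0.008]
contact_force: [0.2, 0.4, -0.0]
grip_width: 50.5
```

```bash
python3 - <<'E'
from h import *
tf()
im=np.hstack([cams.read_camera("wrist")[100:400,130:430],cams.read_camera("scene")[150:450,50:350][:270]] if 0 else [cams.read_camera("wrist")[100:400,100:430],cams.read_camera("scene")[80:380,60:390]]); cv2.imwrite("pics/l1.png",im)
i=cams.camera_info("scene"); print(proj(i,sense()["eef_pos"])-[60,80])
E
```

```text
t 8.15 pos [ 523.1 -158.1  275.1] yaw -66.2 Ftool [ 0.4 -0.3  0. ] Mtool [ 0.003  0.009 -0.025] w 50.5
[114.41698533 129.83128813]
```

View pics/l1.png

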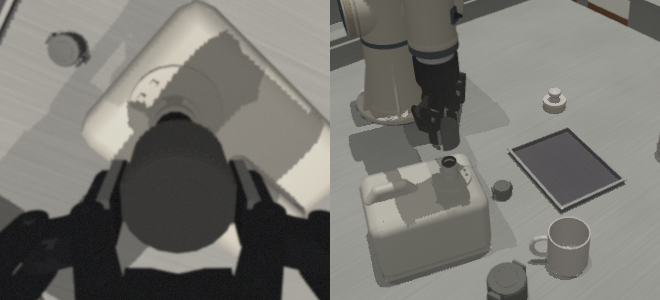

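Cap held level, off the neck; the jug stands in place. Carry to the tray centre (530,150).

Emit:
drive_tool(targets=[[[14, -30, 0, 0, 0, 0, -1], [33, -70, 0, 0, 0, 0, -1], [52, -110, 0, 0, 0, 0, -1], [71, -150, 0, 0, 0, 0, -1], [90, -190, 0, 0, 0, 0, -1], [106, -225, 0, 0, 0, 0, -1], [120, -255, 10, 0, 0, 0, -1], [127, -270, 40, 0, 0, 0, -1], [131, -279, 80, 0, 0, 0, -1], [131, -279, 120, 0, 0, 0, -1], [131, -279, 155, 0, 0, 0, -1], [131, -279, 180, 0, 0, 0, -1]]])

```text
t: 9.45
eef_pos: [527.9, 149.6, 88.7]
ee_rot: [3.071, 0.647, -0.003]
contact_force: [-0.2, 0.0, -0.2]
grip_width: 50.4
```

```bash
python3 -c "
from h import *
tf(); goal((530,150,36),-66.2)"
```

```text
t 9.45 pos [527.9 149.6  88.7] yaw -66.2 Ftool [-0.2 -0.1  0.2] Mtool [-0.027 -0.003 -0.013] w 50.4
shift [ 2.2  0.4 52.7] turn [0.003 0.002 0.   ]
t 9.45 pos [527.9 149.6  88.7] j [ 0.28  0.44  1.92 -0.    0.78  1.43] F [-0.2  0.  -0.2] M [-0.026 -0.008  0.013] w 50.4
```

Emit:
drive_tool(targets=[[[0, 0, 20, 0, 0, 0, -1], [0, 0, 35, 0, 0, 0, -1], [0, 0, 45, 0, 0, 0, -1], [0, 0, 49, 0, 0, 0, -1], [0, 0, 51, 0, 0, 0, -1], [0, 0, 52, 0, 0, 0, -1], [0, 0, 52, 0, 0, 0, -1]]])

```text
t: 10.15
eef_pos: [528.2, 149.6, 37.3]
ee_rot: [3.071, 0.647, -0.001]
contact_force: [0.9, -0.2, 0.0]
grip_width: 50.2
```

```bash
python3 -c "
from h import *
tf()"
```

```text
t 10.15 pos [528.2 149.6  37.3] yaw -66.2 Ftool [ 0.7  0.5 -0. ] Mtool [-0.022  0.004 -0.063] w 50.2
```

Emit:
drive_tool(targets=[[[0, 0, 1, 0, 0, 0, -1], [0, 0, 1.5, 0, 0, 0, -1], [0, 0, 1.5, 0, 0, 0, -1]]])

```text
t: 10.45
eef_pos: [528.4, 149.6, 36.0]
ee_rot: [3.071, 0.647, -0.0]
contact_force: [0.5, 0.5, -1.4]
grip_width: 50.3
```

```bash
python3 -c "
from h import *
tf()"
```

```text
t 10.45 pos [528.4 149.6  36. ] yaw -66.2 Ftool [ 0.6 -0.3  1.4] Mtool [-0.016  0.006  0.025] w 50.3
```

Emit:
drive_tool(targets=[[[0, 0, 0.7, 0, 0, 0, -1], [0, 0, 1.5, 0, 0, 0, -1], [0, 0, 1.5, 0, 0, 0, -1]]])

```text
t: 10.75
eef_pos: [528.3, 149.6, 34.4]
ee_rot: [3.071, 0.647, -0.001]
contact_force: [-1.0, 0.4, -0.6]
grip_width: 50.2
```

```bash
python3 -c "
from h import *
tf()"
```

```text
t 10.75 pos [528.3 149.6  34.4] yaw -66.2 Ftool [-0.8 -0.8  0.6] Mtool [-0.003  0.014 -0.032] w 50.2
```

Emit:
drive_tool(targets=[[[0, 0, 0.7, 0, 0, 0, -1], [0, 0, 1.5, 0, 0, 0, -1], [0, 0, 1.5, 0, 0, 0, -1]]])

```text
t: 11.05
eef_pos: [528.3, 149.5, 33.1]
ee_rot: [3.071, 0.647, -0.001]
contact_force: [-0.5, -1.0, 4.0]
grip_width: 50.4
```

```bash
python3 -c "
from h import *
tf()"
```

```text
t 11.05 pos [528.3 149.5  33.1] yaw -66.2 Ftool [-0.9  0.8 -4. ] Mtool [ 0.025 -0.183  0.001] w 50.4
```

Contact with the floor (4 N). Open slowly (raising slightly as the pads swing), then retreat straight up.

Emit:
drive_tool(targets=[[[0, 0, 0, 0, 0, 0, 0.22], [0, 0, 0, 0, 0, 0, 0.3], [0, 0, 0, 0, 0, 0, 0.4], [0, 0, 0, 0, 0, 0, 0.5], [0, 0, 0, 0, 0, 0, 0.65], [0, 0, 0, 0, 0, 0, 0.85], [0, 0, 0, 0, 0, 0, 0.85]]])

```text
t: 11.75
eef_pos: [528.3, 149.6, 33.2]
ee_rot: [3.071, 0.647, -0.001]
contact_force: [-1.0, 0.0, -0.2]
grip_width: 78.9
```

Emit:
drive_tool(targets=[[[0, 0, -5, 0, 0, 0, 0.85], [0, 0, -20, 0, 0, 0, 0.85], [0, 0, -50, 0, 0, 0, 0.85], [0, 0, -90, 0, 0, 0, 0.85], [0, 0, -130, 0, 0, 0, 0.85], [0, 0, -160, 0, 0, 0, 0.85], [0, 0, -160, 0, 0, 0, 0.85], [0, 0, -160, 0, 0, 0, 0.85]]])

```text
t: 12.55
eef_pos: [528.6, 150.2, 194.7]
ee_rot: [3.071, 0.647, 0.003]
contact_force: [-0.2, -0.5, -0.3]
grip_width: 79.0
```

```bash
python3 - <<'E'
from h import *
tf(); im=cams.read_camera("scene"); w=cams.read_camera("wrist")
cv2.imwrite("pics/end.png",np.hstack([im[100:400,60:430],w[60:360,90:470]]))
a=cv2.imread("pics/scene0.png"); d=cv2.absdiff(a,im).max(2)
print("jug diff",(d[260:350,95:160]>30).mean())
E
```

```text
t 12.55 pos [528.6 150.2 194.7] yaw -66.2 Ftool [-0.3  0.4  0.3] Mtool [-0.027  0.008 -0.011] w 79.0
jug diff 0.0
```

View pics/end.png

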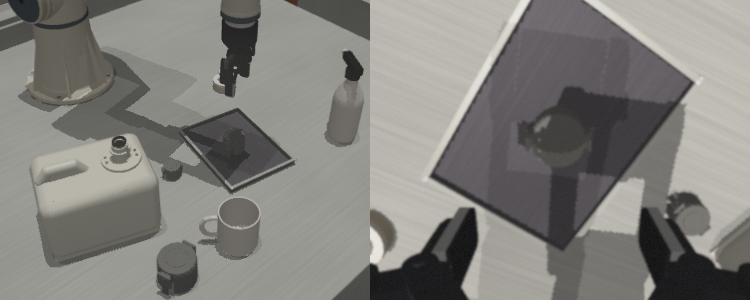

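The cap stands upright in the middle of the tray (left half (232,140), right half (557,135)), the fingers are clear, and the jug, mug, spray and brush stand as before.

```bash
python3 -c "
from h import *
print(manip.close_job())"
```

```text
the job is handed in; nothing more can be done
None
```

The jug is open: its cap stands upright near the centre of the drip tray and has been let go. I handed the job in at about 12.6 s of robot time; it reports no verdict.

- **Opening:** I squeezed both tabs fully in (fingers 50.5 mm apart) and turned the cap anticlockwise. At about 34° a light lift met 8 N, so it was still locked. It came free between about 37° and 41°, when the upward force flipped sign. I stopped there, with no sign of the stop, and it lifted off with about 1.5 N.
- **Placing:** I lowered it at the tray centre until the floor pushed back with 4 N, then opened the fingers and drew straight up.
- **Last checks:** The final pictures show the cap upright and the fingers clear. The jug area of the scene picture is unchanged from the start, and by eye the mug, spray and brush are where they were.
- **What disagreed or failed:**
  - The top and wrist cameras differed by about 3 mm on the cap's position; I used the wrist camera, and the side force on gripping was about 1 N.
  - The cap's top measured 45 mm in the wrist view and 51 mm in the top view, against the 52 mm given, but the 61.5 mm across the tabs fitted the 62 mm given.
  - The turning moment was too noisy to show the cap coming free, so I went by the lift force.

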